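Put the two markers away in the pen tray, caps to the tabs

TASK

Put the two marker pens away in the blue pen tray: the red-capped one in the lane with the red tab, the black-capped one in the lane with the black tab. Each must lie flat on the floor of its lane, straight along it, with its cap at the tab end. Leave the red pencil, the magnifier and the glue stick where they are.

Things in the scene. Friction and masses are not known exactly. Their poses are not given: they have to be found in the camera images.
- red_marker_centre (a point): centre of the red-capped marker pen (white barrel, red cap), a round pen 135 mm long, 17 mm thick, about 20 g, lying loose on the worktop; this point is half-way along it and 8 mm above the surface it lies on. Its own y axis runs along the pen. The cap is at its +y end
- red_marker_cap (a point): point inside the red cap, on the pen's axis, 60 mm from its centre toward the cap end (7 mm from the end)
- black_marker_centre (a point): centre of the black-capped marker pen, in every other way the same as the red one (135 mm long, 17 mm thick). The cap is at its +y end
- black_marker_cap (a point): point inside the black cap, on the pen's axis, 60 mm from its centre toward the cap end (7 mm from the end)
- lane_red (a point): centre of the floor of the tray lane that has the red tab. The tray is one fixed blue plate with two straight lanes side by side, 182 x 152 mm outside; each lane is 174 mm long and 70 mm wide inside, its floor 3 mm above the worktop, its walls 4 mm thick and 6 mm higher than the floor. The point's own x axis runs along the lane toward the tab, a red plastic block 56 mm wide on the end wall 86 mm from this point, its top 8 mm above the floor; z is up
- lane_black (a point): centre of the floor of the other lane of the same tray, with the black tab; same sizes, and its x axis runs along the lane toward the black tab. Which colour is on which lane differs from run to run
- pencil: thin red pencil, 149 mm long, 7 mm thick, lying on the worktop; a bystander; origin at the middle of its underside
- magnifier: hand lens with black handle, 167 mm long, 68 mm wide, 12 mm thick, lying flat; a bystander; origin at the middle of its underside
- glue_stick: upright glue stick, blue and yellow with a red cap, 29 mm in diameter, 96 mm tall; a bystander; origin at the centre of its underside
There are look-alikes about, which are no part of the job. Of the things shaped like the part that bears lane_red, the red one is meant.

How it is judged:
By the outcome, as a careful person would: the job done as asked, in the order asked, and still so for the second after the job is handed in, with the robot touching nothing.
It also fails if it takes over 48 s, if anything falls off the work surface, if the arm or the gripper's body presses on something with over 40 N, if the wrist force passes 120 N, or if a joint passes its speed limit or range.

ROBOT

A 7-joint arm with a two-finger parallel gripper is mounted at the origin on a cart in front of the work surface, level with it; the furniture and walls round the work are solid. World frame = base frame: x ahead of the robot, y to its left, z up, the work surface at z = 0. Lengths are in m, angles in rad, forces in N, time in s.
With the tool pointing down it reaches from about 0.4 to 0.9 m from the base axis. Payload 5.5 kg.
Tool frame: the origin (TCP) lies midway between the tips of the shut fingers; the grasp point (between the pads) lies 19 mm behind it (manip.grip_depth is the distance from the TCP to the grasp point, in m); z points along the fingers, y is the line along which they close (so a half turn about z gives the same grasp; the last joint's range is limited). The gripper opens to 92 mm and grips with 3 to 60 N. Pads are 19 mm wide; open, the fingers measure 130 mm over their backs; the gripper's body (75 mm by 190 mm) begins 47 mm behind the grasp point.
Start: joints at [1.493, 0.501, -0.427, 1.55, 0.221, 1.138, -0.21], TCP at [0.217, -0.613, 0.227] pointing down, gripper open.
Joint ranges: [-2.88, 2.88], [-0.31, 2.03], [-1.54, 1.56], [0.2, 2.42], [-1.41, 4.55], [0.19, 2.02], [-2.57, 2.57]. Speed limits (rad/s): [2.57, 2.57, 3.14, 3.14, 3.14, 3.14, 3.14].

INTERFACE

Orientations are given as a unit quaternion [x, y, z, w].
In Python, from bench import manip, effector, viewer gives the robot as it stands. Calls block until the motion is done:
- manip.move_pose(position, orientation): joint-space move of the TCP to a pose.
- manip.servo_line(position, ori=None, vel=0.15): straight line of the TCP; ori=None keeps the orientation; vel is the mean speed in m/s.
- manip.movej(angles): joint-space move.
- effector.open_jaws() and effector.close(f_grip=None): open the fingers fully, or close them until they stop; f_grip is the grip in N (None keeps the last).
- manip.sleep(seconds).
- manip.solve_ik(position, orientation): joint angles nearest the present ones, or None.
- viewer.get_image(name): name is "side" or "top"; returns the picture (400x640x3 uint8, red, green, blue); there is no depth.
- viewer.get_calibration(name): a dict with "vfov" (degrees; the focal length in pixels is half the picture's height over the tangent of half this angle, whatever the lens; pixels are square), "cx", "cy" (the principal point, pixels), "dist_coeffs" ([k1, k2, p1, p2, k3] as OpenCV has them; the pictures are not rectified), "eye" and "attitude" of the camera in the world. Camera axes: x right, y down, z forward; pixel columns grow to the right and rows downward; lengths in m; the calibration is good to about 2 mm. A picture is of the moment at which its call begins. get_calibration takes no time and is no camera call.
A pose or a line that the arm cannot do raises manip.PlanningError and nothing moves.
- manip.hand_in(): hands the job in; it is judged then, once.
Readings, each from a call of its own:
- manip.current_clock(): time.
- manip.current_q(): joint angles.
- manip.current_joint_velocities(): joint speeds.
- manip.current_tau(): joint torques, N m.
- manip.current_tool_pos(): TCP position.
- manip.current_tcp_rot(): TCP orientation.
- manip.current_force(): force on the tool from outside, world axes, zero at the start.
- manip.current_wrist_torque(): the same for the moment, N m.
- manip.current_finger_gap(): finger opening in m.
- manip.current_gripper_force(): force on a finger pad.
Only numpy, scipy, OpenCV 4.12 (cv2) and the standard library are available. Lean on these libraries where they do the work, as an engineer would, in place of code of your own. Each camera call takes 0.05 s, during which the arm holds its last target. There are 200 camera calls.

## Working session

There is one attempt and no reset: what is moved stays moved. The work goes in short steps, each a Python script; the robot and the scene stay as the last script left them, time stands still between calls to the robot, and variables do not carry over. Pictures are saved under pics/ and viewed, at most 10 in all, crops included, and the job is handed in when it is done.

```bash
mkdir -p pics
cat > h.py <<'E'
import numpy as np, cv2
from scipy.spatial.transform import Rotation as R
from bench import manip, effector, viewer
E
python3 - <<'E'
from h import *
for n in("top","side"):
    im=viewer.get_image(n); cv2.imwrite(f"pics/{n}0.png",im[:,:,::-1]); print(n,viewer.get_calibration(n))
print(manip.current_clock(),manip.current_tcp_rot(),manip.grip_depth)
E
```

```text
top {'vfov': 42.953127176398354, 'cx': 323.0026516819712, 'cy': 201.3075851606644, 'dist_coeffs': array([-0.04420355,  0.        ,  0.        ,  0.        ,  0.        ]), 'eye': array([0.40005811, 0.16122778, 1.06895919]), 'attitude': array([-0.69507109,  0.7144164 , -0.05480293,  0.05900877])}
side {'vfov': 54.64028000588839, 'cx': 319.53420901974374, 'cy': 204.22863240138778, 'dist_coeffs': array([-0.0723004,  0.       ,  0.       ,  0.       ,  0.       ]), 'eye': array([ 0.2404065 , -0.38728849,  0.61962875]), 'attitude': array([ 0.8819101 , -0.22746813,  0.11329396, -0.39706082])}
0.1 [ 9.85513623e-01  1.69594202e-01 -1.48291573e-04 -8.26718044e-04] 0.0188
```

View pics/top0.png

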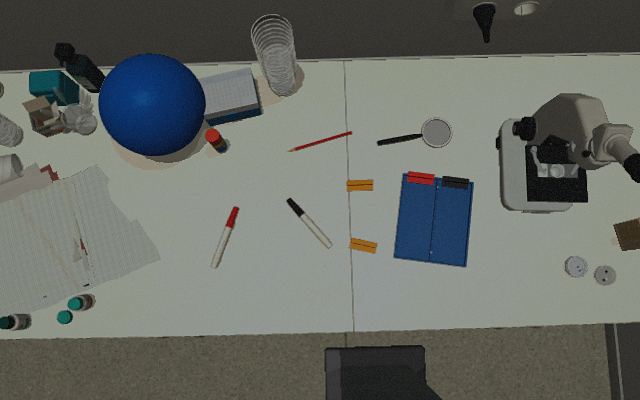

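View pics/side0.png

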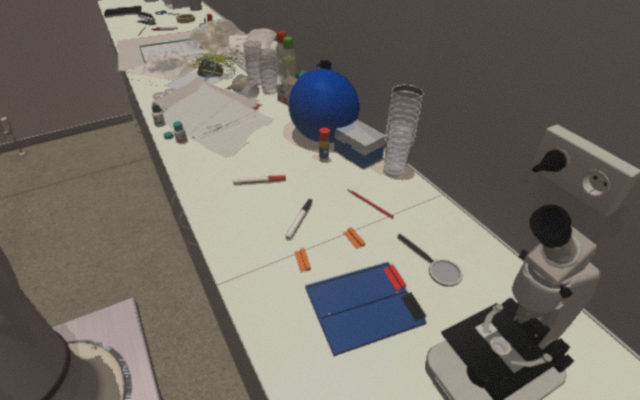

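The top view shows the red marker at about (225,237) with its cap at (236,209), and the black marker at (309,222) with its cap at (292,201). The tray is at (434,220), with the red tab at (420,178) and the black tab at (455,182). The side view agrees: the pens are at (260,180) and (299,218), and the tray is at (365,305). Next I'll measure them by casting rays.

```bash
cat >> h.py <<'E'
def cast(n,px,z):
    c=viewer.get_calibration(n); f=200/np.tan(np.radians(c['vfov']/2))
    K=np.array([[f,0,c['cx']],[0,f,c['cy']],[0,0,1]])
    u=cv2.undistortPoints(np.array(px,float).reshape(-1,1,2),K,c['dist_coeffs'])[:,0]
    d=R.from_quat(c['attitude']).apply(np.c_[u,np.ones(len(u))])
    return (c['eye']+d*((z-c['eye'][2])/d[:,2])[:,None])[:,:2]
def masks(im):
    h=cv2.cvtColor(im,cv2.COLOR_RGB2HSV); H,S,V=[h[...,i].astype(int) for i in range(3)]
    red=((H<7)|(H>172))&(S>120)&(V>60); blue=(H>100)&(H<125)&(S>120); black=V<70
    bg=cv2.medianBlur(im,51).astype(int); diff=np.abs(im.astype(int)-bg).max(2)>14
    return dict(red=red,blue=blue,black=black,diff=diff)
def blob(m,box):
    """largest blob of mask within box (x0,y0,x1,y1) -> pixel points"""
    k=np.zeros(m.shape,np.uint8); x0,y0,x1,y1=box; k[y0:y1,x0:x1]=m[y0:y1,x0:x1]
    n,l,s,_=cv2.connectedComponentsWithStats(k); i=1+s[1:,4].argmax()
    return np.argwhere(l==i)[:,::-1]
def rect(p): 
    c,s,_=r=cv2.minAreaRect(p.astype(np.float32)*1000); b=cv2.boxPoints(r)/1000
    e=[b[1]-b[0],b[2]-b[1]]; L=max(e,key=np.linalg.norm)
    return np.array(c)/1000,sorted(np.array(s)/1000),L/np.linalg.norm(L)
def pen(n,m,box,col,z):
    whole=cast(n,blob(m['diff'],box),z); cap=cast(n,blob(m[col],box),z).mean(0)
    c,s,a=rect(whole)
    a=a*np.sign(a@(cap-c)); return c,s,a,cap
E
python3 - <<'E'
from h import *
np.set_printoptions(precision=4,suppress=True)
boxes={'top':dict(red=(200,195,255,280),black=(275,185,345,260),tray=(380,160,490,280),rt=(400,165,438,190),bt=(440,170,475,195)),
'side':dict(red=(222,165,300,195),black=(275,190,322,248),tray=(295,255,435,360),rt=(380,258,410,295),bt=(398,288,430,325))}
for n in boxes:
    im=viewer.get_image(n); m=masks(im); b=boxes[n]
    for c in('red','black'):
        C,s,a,cap=pen(n,m,b[c],c,.0085); print(n,c,C,s,a,cap,'cap-c',np.linalg.norm(cap-C))
    C,s,a=rect(cast(n,blob(m['blue'],b['tray']),.009)); print('tray',C,s,a)
    print('tabs',cast(n,blob(m['red'],b['rt']),.011).mean(0),cast(n,blob(m['black'],b['bt']),.011).mean(0))
    if n=='top':
        v=im.copy(); v[m['diff']]=(0,255,0)
        crop=np.vstack([im[150:290,190:490],v[150:290,190:490]]); cv2.imwrite('pics/m.png',cv2.resize(crop,None,fx=2,fy=2)[:,:,::-1])
E
```

```text
top red [0.5025 0.372 ] [np.float64(0.021219318389892577), np.float64(0.13775352478027345)] [ 0.9364 -0.351 ] [0.5441 0.3581] cap-c 0.04384088531613117
top black [0.5287 0.197 ] [np.float64(0.018514680862426757), np.float64(0.13778018188476562)] [0.7677 0.6408] [0.5619 0.2244] cap-c 0.04310098087413954
tray [ 0.5284 -0.0666] [np.float64(0.15064222717285156), np.float64(0.1803172607421875)] [ 0.987  -0.1607]
tabs [ 0.6171 -0.0431] [ 0.6042 -0.1173]
side red [0.5039 0.3723] [np.float64(0.03857201766967774), np.float64(0.13908151245117187)] [ 0.9321 -0.3623] [0.5462 0.359 ] cap-c 0.04436836125514193
side black [0.5303 0.1937] [np.float64(0.023688682556152342), np.float64(0.1507760009765625)] [0.7508 0.6606] [0.5662 0.2262] cap-c 0.04843068364760008
tray [ 0.5241 -0.0719] [np.float64(0.14247000122070314), np.float64(0.1724166259765625)] [ 0.9875 -0.1574]
tabs [ 0.6153 -0.0482] [ 0.6028 -0.1212]
```

View pics/m.png

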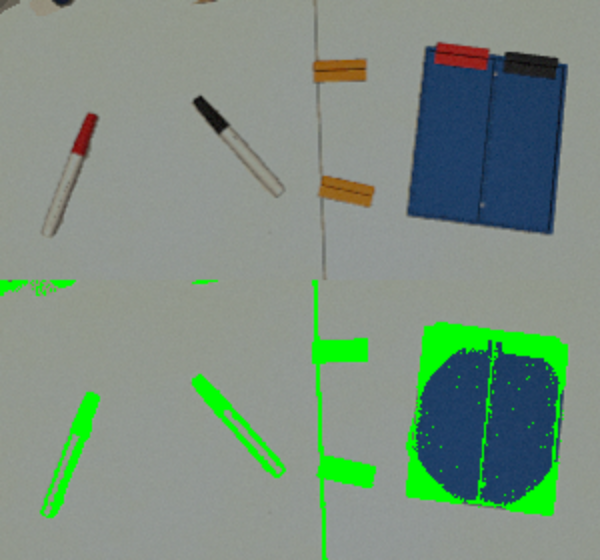

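The picture shows both pens and the tray cleanly segmented. The sizes match the given ones: pens about 138 mm, tray 151 x 180 mm, and both tabs are 86 mm from the lane centres. One constraint: the jaws only open fully, to 92 mm inside a 70 mm lane. So I'll grip the pens near the fingertips and release with the tips just above the 9 mm wall tops.

```bash
cat >> h.py <<'E'
def ori(a,s=1):
    x=s*np.array([a[0],a[1],0]); x/=np.linalg.norm(x); z=np.array([0,0,-1.])
    return R.from_matrix(np.c_[x,np.cross(z,x),z]).as_quat()
TA=np.array([.987,-.1607]); TA/=np.linalg.norm(TA)
TC=np.array([.5276,-.0666]); PERP=np.array([-TA[1],TA[0]])
LANE=dict(red=TC+.037*PERP,black=TC-.037*PERP)
PEN=dict(red=([.5028,.372],[.9364,-.351]),black=([.5289,.1965],[.7677,.6408]))
def st(s): print(s,'t%.1f'%manip.current_clock(),'p',manip.current_tool_pos().round(4),'gap %.4f'%manip.current_finger_gap(),'F',np.round(manip.current_force(),1),'q',np.round(manip.current_q(),2))
E
python3 - <<'E'
from h import *
print(LANE)
for c in PEN:
  for s in(1,-1):
    for p,a in(PEN[c],(LANE[c],TA)):
        for z in(.006,.12):
            q=manip.solve_ik([*p,z],ori(a,s)); print(c,s,z,None if q is None else np.round(q,2))
for w in([.33,-.38,.33],[.43,-.02,.3]):
    manip.move_pose(w,ori(TA,1 if manip.solve_ik(w,ori(TA,1)) is not None else -1)); st('way')
E
```

```text
{'red': array([ 0.53354592, -0.03008088]), 'black': array([ 0.52165408, -0.10311912])}
red 1 0.006 [-0.85  0.71  0.24  1.76 -0.24  0.7  -2.42]
red 1 0.12 [-0.86  0.55  0.24  1.72 -0.16  0.89 -2.48]
red 1 0.006 [ 0.4   0.65 -0.5   1.97  0.5   0.64 -2.15]
red 1 0.12 [ 0.59  0.51 -0.74  1.92  0.44  0.88 -2.1 ]
red -1 0.006 [-0.03  0.95 -0.96  1.73  0.93  0.98 -0.14]
red -1 0.12 [ 0.13  0.99 -1.31  1.69  1.    1.29 -0.18]
red -1 0.006 [ 0.72  0.83 -0.94  1.96  0.92  0.85  0.67]
red -1 0.12 [ 0.75  0.6  -0.97  1.92  0.61  0.95  0.9 ]
black 1 0.006 [ 0.19  0.79 -0.79  1.89  0.77  0.8  -1.9 ]
black 1 0.12 [ 0.34  0.68 -1.01  1.85  0.68  1.01 -1.83]
black 1 0.006 [ 0.5   0.63 -0.45  1.98  0.45  0.63 -1.97]
black 1 0.12 [ 0.65  0.47 -0.63  1.93  0.36  0.85 -1.9 ]
black -1 0.006 [ 0.47  1.17 -1.31  1.88  1.25  1.22  0.96]
black -1 0.12 [ 0.48  0.89 -1.3   1.84  0.94  1.2   1.13]
black -1 0.006 [ 0.83  0.8  -0.88  1.97  0.87  0.81  0.85]
black -1 0.12 [ 0.91  0.61 -0.99  1.93  0.62  0.95  1.03]
way t1.3 p [ 0.3293 -0.381   0.3297] gap 0.0918 F [ 0.8  0.4 -0.5] q [ 1.24  0.14 -0.48  1.78  0.07  1.24 -0.99]
way t2.7 p [ 0.4302 -0.0215  0.3   ] gap 0.0917 F [-0.2 -0.4 -0.5] q [ 0.91  0.03 -0.93  1.96  0.03  1.16 -1.76]
```

```bash
cat >> h.py <<'E'
def pick(c,s=-1):
    p,a=PEN[c]; o=ori(a,s)
    manip.move_pose([*p,.10],o); manip.servo_line([*p,.0055],vel=.08); st('down')
    effector.close(15); st('closed'); manip.servo_line([*p,.10],vel=.1); st('lift')
E
python3 - <<'E'
from h import *
pick('red')
manip.move_pose([.47,-.0,.14],ori(TA,-1)); st('carry')
for n in('top','side'): cv2.imwrite(f'pics/{n}1.png',viewer.get_image(n)[:,:,::-1])
t=cv2.imread('pics/top1.png')[130:290,190:490]; s=cv2.imread('pics/side1.png')[120:380,180:480]
cv2.imwrite('pics/c1.png',cv2.resize(np.vstack([t,s]),None,fx=1.4,fy=1.4))
E
```

```text
down t5.6 p [0.5031 0.3723 0.0061] gap 0.0919 F [0.  0.2 0.5] q [ 0.03  1.02 -1.06  1.73  1.03  1.06 -0.2 ]
closed t6.8 p [0.5028 0.372  0.0055] gap 0.0147 F [-0.4  0.4  0. ] q [ 0.03  1.02 -1.06  1.73  1.03  1.06 -0.2 ]
lift t7.9 p [0.5026 0.3715 0.0992] gap 0.0146 F [0.6 0.6 0.6] q [ 0.08  0.92 -1.17  1.7   0.91  1.17 -0.13]
carry t9.3 p [0.4704 0.001  0.1402] gap 0.0148 F [0.7 0.6 0.5] q [ 1.    0.75 -1.41  2.05  0.85  1.12  0.6 ]
```

View pics/c1.png

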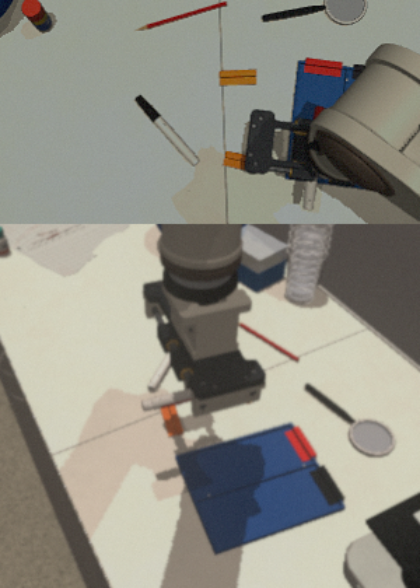

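The crop shows the red pen in the jaws, along the lane, with its white end sticking out at the near side (310,195) and its cap toward the red tab. Placing it now.

```bash
cat >> h.py <<'E'
def place(c,s=-1):
    p=LANE[c]; o=ori(TA,s)
    manip.move_pose([*p,.07],o); manip.servo_line([*p,.0102],vel=.06); manip.sleep(.2); st('low')
    effector.open_jaws(); st('open'); manip.servo_line([*p,.10],vel=.12)
E
python3 - <<'E'
from h import *
place('red'); 
manip.move_pose([.5,.2,.15],ori(PEN['black'][1],-1)); st('away')
cv2.imwrite('pics/t2.png',viewer.get_image('top')[:,:,::-1]);cv2.imwrite('pics/s2.png',viewer.get_image('side')[:,:,::-1])
t=cv2.imread('pics/t2.png')[130:290,190:490]; s=cv2.imread('pics/s2.png')[120:380,180:480]
cv2.imwrite('pics/c2.png',cv2.resize(np.vstack([t,s]),None,fx=1.4,fy=1.4))
E
```

```text
low t11.2 p [ 0.5338 -0.0302  0.0105] gap 0.0149 F [ 0.7  0.7 -0.7] q [ 0.83  0.96 -1.13  1.96  1.08  1.    0.57]
open t12.5 p [ 0.5335 -0.0301  0.0102] gap 0.0920 F [0.6 0.1 0.9] q [ 0.83  0.96 -1.13  1.96  1.08  1.    0.57]
away t14.4 p [0.5004 0.1984 0.1491] gap 0.0917 F [ 1.1 -0.3  0.1] q [ 0.54  0.9  -1.43  1.88  0.95  1.28  1.06]
```

View pics/c2.png

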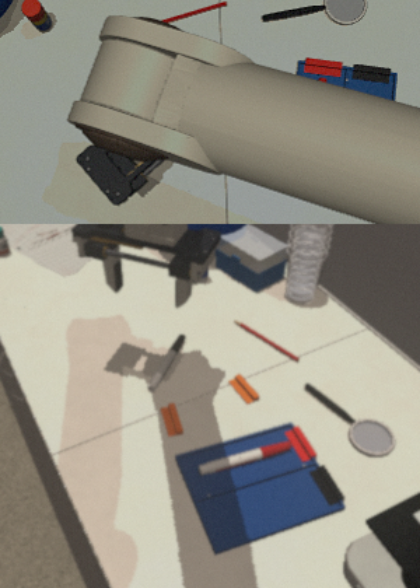

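The red pen lies straight in the red lane with its cap at the tab (side crop, about 200–290, 460). When the jaws open in the black lane their outer back reaches close to it, so I'll place the black pen 8 mm outward and 8 mm toward the near end of its lane.

Run:
```python
from h import *
pick('black')
LANE['black']=LANE['black']-.008*PERP-.008*TA
o=ori(TA,-1)
manip.move_pose([.46,-.09,.14],o); st('carry')
im=viewer.get_image('side'); cv2.imwrite('pics/s3.png',im[120:380,180:520,::-1])
cap=cast('side',blob(masks(im)['red'],(350,215,397,300)),.0115).mean(0)-LANE['red']
print('red-ish in lane frame',cap@TA,cap@PERP)
```

```text
down t16.1 p [0.5292 0.1967 0.006 ] gap 0.0921 F [-0.7 -0.8  0.4] q [ 0.43  1.08 -1.21  1.88  1.16  1.12  1.  ]
closed t17.3 p [0.5289 0.1965 0.0055] gap 0.0153 F [-0.3  0.3 -0.2] q [ 0.43  1.08 -1.21  1.88  1.16  1.12  1.  ]
lift t18.4 p [0.5286 0.1961 0.0993] gap 0.0151 F [ 0.6 -0.1  0.5] q [ 0.49  0.97 -1.34  1.85  1.03  1.23  1.07]
carry t19.6 p [ 0.4604 -0.089   0.1401] gap 0.0150 F [-0.3  0.2  0.2] q [ 1.2   0.77 -1.43  2.05  0.86  1.14  0.78]Traceback (most recent call last):
  File "<stdin>", line 7, in <module>
  File "h.py", line 18, in blob
    n,l,s,_=cv2.connectedComponentsWithStats(k); i=1+s[1:,4].argmax()
                                                     ~~~~~~~~~~~~~~^^
ValueError: attempt to get argmax of an empty sequence
```

View pics/s3.png

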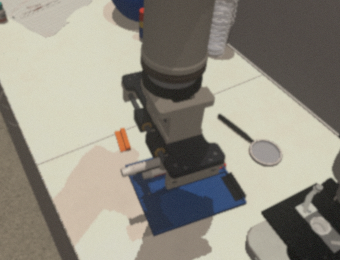

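The side view shows the black pen held level over the tray, its white end at about (127,171), with the arm hiding the red pen. I'll measure the red pen from the earlier saved image and then place.

Run:
```python
from h import *
im=cv2.imread('pics/s2.png')[:,:,::-1].copy(); h=cv2.cvtColor(im,cv2.COLOR_RGB2HSV)
m=(h[...,1]<110)&(h[...,2]>90)
b=blob(m,(318,270,372,300)); d=cast('side',b,.0115)-LANE['red']; 
print('barrel lane frame along',(d@TA).min(),(d@TA).max(),'across mean',(d@PERP).mean(), (d@PERP).min(),(d@PERP).max())
print('slope',np.polyfit(d@TA,d@PERP,1))
```

```text
barrel lane frame along -0.06603003886378611 0.03937461268247316 across mean 0.0019162258730768074 -0.008686690216190455 0.012136181474985894
slope [0.02382224 0.00231711]
```

Red pen is centred in its lane (+2 mm) and straight (about 1.4°), so the clearance is fine.

Run:
```python
from h import *
LANE['black']=LANE['black']-.008*PERP-.008*TA
place('black')
manip.move_pose([.42,.25,.25],ori(TA,-1)); st('away')
cv2.imwrite('pics/t4.png',viewer.get_image('top')[:,:,::-1]);cv2.imwrite('pics/s4.png',viewer.get_image('side')[:,:,::-1])
t=cv2.imread('pics/t4.png')[130:290,190:490]; s=cv2.imread('pics/s4.png')[150:370,180:480]
cv2.imwrite('pics/c4.png',cv2.resize(np.vstack([t,s]),None,fx=1.5,fy=1.5))
```

```text
low t21.4 p [ 0.5127 -0.1099  0.0105] gap 0.0152 F [-0.2  1.1 -0.1] q [ 1.    0.96 -1.15  1.98  1.09  1.    0.71]
open t22.7 p [ 0.5125 -0.1097  0.0102] gap 0.0919 F [-0.   0.3 -0.5] q [ 1.    0.96 -1.15  1.98  1.09  1.    0.71]
away t25.1 p [0.4208 0.2484 0.2492] gap 0.0920 F [0.6 0.2 0.5] q [ 0.53  0.57 -1.47  1.9   0.61  1.24  0.26]
```

View pics/c4.png

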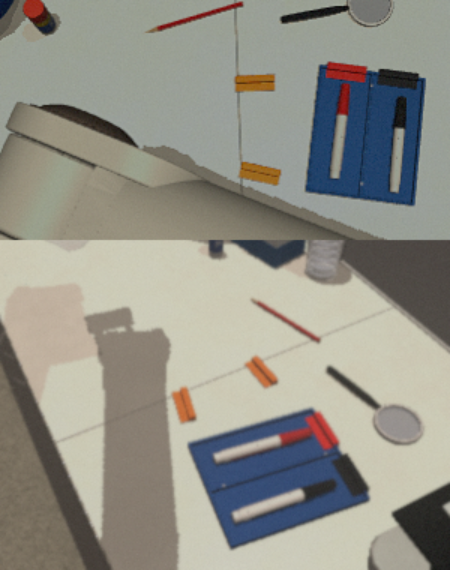

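Both pens lie straight in their lanes with caps at the tabs: red runs (334,178) to (345,83) and black (396,190) to (401,97) in the crop. The bystanders have not moved.

```bash
python3 -c "
from h import *
manip.hand_in()"
```

```text
the job is handed in; nothing more can be done
```

Both marker pens are in their matching lanes, lying straight with caps at the tabs; the pencil, magnifier and glue stick were left where they were, and the job was handed in at about 25 s of the 48 s limit.

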